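# Slide the aileron out over the platform edge for drilling and hold it there

### The job

Turn the black knob on the work platform anticlockwise as far as it goes, so that the swing stop stands clear of the aileron's way. Then slide the aileron straight out over the platform's aluminium edge, keeping it lying on the platform, until the green line on it stands right over that edge, ready for its end to be drilled. More than half of it then hangs out, so finish while still holding the aileron flat against the platform so that it does not tip, and leave the other things on the bench where they are.

Things in the scene. Friction and masses are not known exactly. Their poses are not given: they have to be found in the camera images.
- platform: raised work platform bolted to the bench: steel legs, plywood top with black rubber mat, 200 (x) x 340 (y) mm, top level, 80 mm above the bench. Origin on the bench under the top's centre; -y points outward, to the edge with bright aluminium nosing (y = -170 mm) over which the aileron is to be slid. It does not move; beyond that edge nothing is underneath down to the bench
- edge (a point): the middle of the aluminium outer edge, at the level of the platform's top; axes as platform (-y is outward)
- stop (a joint): angle of swing stop and knob about their upright pivot (rad), growing anticlockwise from above: 0 = the aluminium arm with red tip lies across the aileron's way, 1.5 = end stop, arm pointing outward beside the way. Stays where left; turns with 0.06 N m. Pivot at x = +57, y = -156 mm of the platform; arm 70 mm long from the pivot, 10 wide, 4 to 15 mm above the top
- stop_grip (a point): on the pivot axis, middle of the knob's grip, 38 mm above the platform's top. The grip is a black upright bar in line with the arm, 46 long, 12 thick, 26 mm high (25 to 51 mm above the top), on a round skirt 34 mm across. The point's x axis runs along the bar (arm towards -x, which is the platform's -x at joint 0), y across its thickness: grip it across y
- aileron: grey-white aileron, a loose board flat on the platform: 280 (its y) x 50 mm (its x), 0.15 to 0.31 kg, balances at mid-length, flat underneath; long edge at -x round, 18 mm thick, at +x square, 13 mm thick, top sloping between. Origin at the centre of the underside, z up. The -y end (three pilot holes) goes out; at first it is 20 to 70 mm inside the edge, behind the stop
- mark (a point): middle of the green tape line, 5 mm wide, across the aileron 170 mm from its outer end (y = +30 mm in the aileron's frame, 110 mm from the inner end, so that with the line over the edge it tips unless held); the point is 15 mm above the underside; axes as aileron
- drill: cordless drill, dark green and black, standing on its battery foot, 240 x 75 x 195 mm; origin at the centre of the foot's underside. A bystander
- amber: brown glass solvent bottle, 84 mm diameter, 190 mm tall; origin at the centre of its underside. A bystander
- red1: slim red adhesive bottle with a white cap, 34 mm diameter, 130 mm tall; origin at the centre of its underside. A bystander
- red2: second slim red adhesive bottle, the same as red1. A bystander
- tape: roll of cream masking tape lying flat, 100 mm diameter, 25 mm high; origin at the centre of its underside. A bystander
- driver: yellow-handled screwdriver lying on the bench, 200 mm long; origin under the middle of it. A bystander
- cone: grey nose cone standing on its base, 104 mm diameter, 218 mm tall; origin at the centre of its underside. A bystander

How it is judged:
By the outcome, as a careful person would: the job done as asked, in the order asked, and still so for the second after the job is handed in, while the arm keeps its last pose, push and grip.
It also fails if it takes over 53 s, if anything falls off the work surface, if the arm or the gripper's body presses on something with over 40 N, if the wrist force passes 120 N, or if a joint passes its speed limit or range.

### The arm

A 7-joint arm with a two-finger parallel gripper is mounted at the origin on the work surface. World frame = base frame: x ahead of the robot, y to its left, z up, the work surface at z = 0. Lengths are in m, angles in degrees, forces in N, time in s.
With the tool pointing down it reaches from about 0.35 to 0.9 m from the base axis. Payload 19.9 kg.
Tool frame: the origin (TCP) lies where the fingers leave the gripper's body, on its centre line; the fingertips stand 73 mm ahead of it and the grasp point (between the pads) lies 54 mm ahead of it; z points along the fingers, y is the direction in which the jaws open and shut (so a half turn about z gives the same grasp; the last joint's range is limited). The gripper opens to 85 mm and grips with 20 to 120 N. Pads are 22 mm wide; open, the fingers measure 114 mm over their backs; the gripper's body (76 mm by 85 mm) begins 54 mm behind the grasp point. The pads swing forward as they close: fully open they stand 13 mm farther back than shut.
Start: joints at [-75.201, 23.915, -0.59, 92.452, 0.269, 63.638, -3.037], TCP at [0.185, 0.597, 0.304] pointing down, gripper open.
Joint ranges: [-161.28, 161.28], [-22.2, 115.67], [-73.04, 71.86], [3.21, 147.25], [-68.34, 248.33], [10.77, 114.83], [-161.83, 161.83]. Speed limits (degrees/s): [108.29, 108.29, 136.94, 136.94, 172.46, 172.46, 172.46].

### API

Orientations are given as a 3x3 rotation matrix whose columns are the frame's x, y, z axes.
In Python, from cell import ctrl, optics, order gives the robot as it stands.
- The arm moves only by the shell command python3 -m pendant 'ROWS' [FORCE]. ROWS is text: rows parted by semicolons, each of 7 numbers parted by spaces: the shift along the tool's x, y, z as a fraction of full scale, then the turn, a rotation vector about the tool's x, y, z as a fraction of full scale, then the opening in per cent of the stroke, from 0 (shut) to 100 (fully open). A call has 1 to 10 rows; each row is the pose to reach, as a shift and turn from the pose commanded when the call began, along the tool's axes at that moment; what a row does not reach only later rows make up. Full scale, the value 1, is 50 cm for a shift and 45 degrees for a turn. A row lasts 1/8 s, in which the tool goes at most 62.5 mm and 10.7 degrees, less where a joint would pass 70% of its speed; a pose out of reach is approached as far as the arm can. A call with a number of a shift or a turn outside -1 to 1 is refused whole. A call with a gripper value outside its range is refused whole. The fingers move at their own pace and stop on an object; FORCE is the grip in N (left out, the last holds). Time passes only in rows, so rows that repeat a pose let the fingers close. It gives the time, the measured TCP pose, the force and the opening at its end, in the units of the state.
- ctrl.read_state(): the state, without advancing time (a new reading comes with each control period).
- optics.grab_frame(name): name is "scene" or "top"; returns a dict with "img" (480x640x3 uint8, red, green, blue), "intrinsics" (3x3 intrinsics, pixels), "distortion" ([k1, k2, p1, p2, k3] as OpenCV has them; the pictures are not rectified), "origin" and "attitude" of the camera in the world. Camera axes: x right, y up, looking along -z (the intrinsics and any distortion apply to the point x, -y, -z); pixel columns grow to the right and rows downward; lengths in m; the calibration is good to about 2 mm. A picture is of the moment at which its call begins. There is no depth.
- order.close_job(): hands the job in, once; it reports no verdict.
The state is a dict: "t": time; "qpos": joint angles; "joint_vel": joint speeds; "tau": joint torques, N m; "tcp_pos": TCP position; "eef_rot": TCP orientation; "ft_force": force on the tool from outside, world axes, zero at the start; "ft_torque": the same for the moment, N m; "width": finger opening in m.
Only numpy, scipy, OpenCV 4.12 (cv2) and the standard library are available. Lean on these libraries where they do the work, as an engineer would, in place of code of your own. Each camera call takes 0.05 s, during which the arm holds its last target. There are 200 camera calls.

## Working session

There is one attempt and no reset: what is moved stays moved. The work goes in short steps, Python scripts to look and compute and a shell command to move; the robot and the scene stay as the last step left them, time stands still between calls to the robot, and variables do not carry over. Pictures are saved under pics/ and viewed, about 8 in all and at most 12, crops included, and the job is handed in when it is done.

```bash
ls; mkdir -p pics; python3 - <<'E'
from cell import ctrl, optics
import cv2
s=ctrl.read_state();print(s['t'],s['tcp_pos'],s['eef_rot'],s['width'])
for n in('scene','top'):
    f=optics.grab_frame(n);cv2.imwrite(f'pics/{n}0.png',f['img'][:,:,::-1]);print(f['intrinsics'],f['distortion'],f['origin'],f['attitude'])
E
```

```text
pics
0.0 [0.18452374 0.59688193 0.30326712] [[-9.55390803e-01  2.95344473e-01 -2.34621169e-04]
 [ 2.95344541e-01  9.55390098e-01 -1.16756687e-03]
 [-1.20679679e-04 -1.18477673e-03 -9.99999291e-01]] 0.08522981416827692
[[462.56536635   0.         320.34921804]
 [  0.         462.56536635 240.25554064]
 [  0.           0.           1.        ]] [-0.07680964  0.          0.          0.          0.        ] [ 1.37552464 -0.47694274  0.93646493] [[ 0.48057402 -0.57723236  0.66019044]
 [ 0.87690696  0.3241196  -0.35493756]
 [-0.00909922  0.74949936  0.66194253]]
[[475.06735921   0.         322.407303  ]
 [  0.         475.06735921 234.41947665]
 [  0.           0.           1.        ]] [-0.0094335  0.         0.         0.         0.       ] [ 0.28828464 -0.00600811  1.31522872] [[-0.07794207  0.97363636 -0.21437647]
 [-0.99695645 -0.07575282  0.01842156]
 [ 0.00169628  0.21515982  0.97657738]]
```

View pics/top0.png

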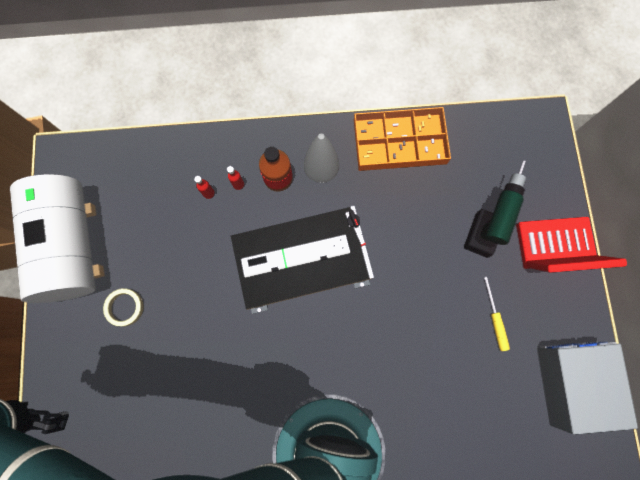

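View pics/scene0.png

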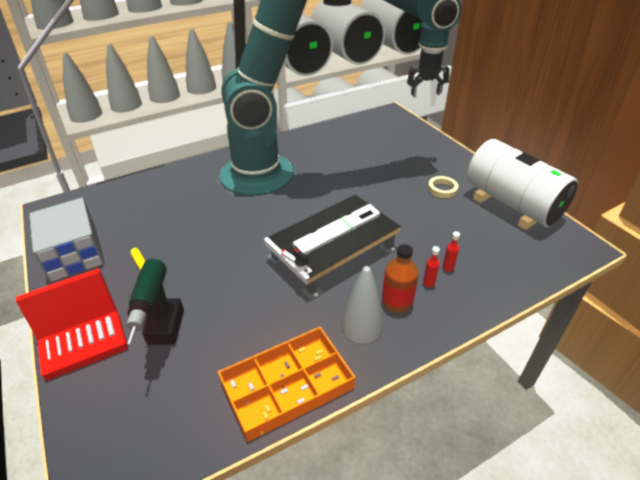

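```bash
python3 - <<'E'
import cv2
a=cv2.imread('pics/top0.png')[198:318,225:385]
cv2.imwrite('pics/c0.png',cv2.resize(a,None,fx=5,fy=5,interpolation=cv2.INTER_CUBIC))
E
cat >h.py <<'E'
import numpy as np,cv2
from cell import ctrl,optics
def ray(f,px,z):
    K=np.array(f['intrinsics']);u=cv2.undistortPoints(np.array([[px]],float),K,np.array(f['distortion']))[0,0]
    d=np.array(f['attitude'])@np.array([u[0],-u[1],-1]);o=np.array(f['origin'])
    return o+d*(z-o[2])/d[2]
def proj(f,P):
    c=(np.atleast_2d(P)-f['origin'])@np.array(f['attitude'])*[1,-1,-1]
    return cv2.projectPoints(c,np.zeros(3),np.zeros(3),np.array(f['intrinsics']),np.array(f['distortion']))[0][:,0]
E
```

```text
(no output)
```

View pics/c0.png

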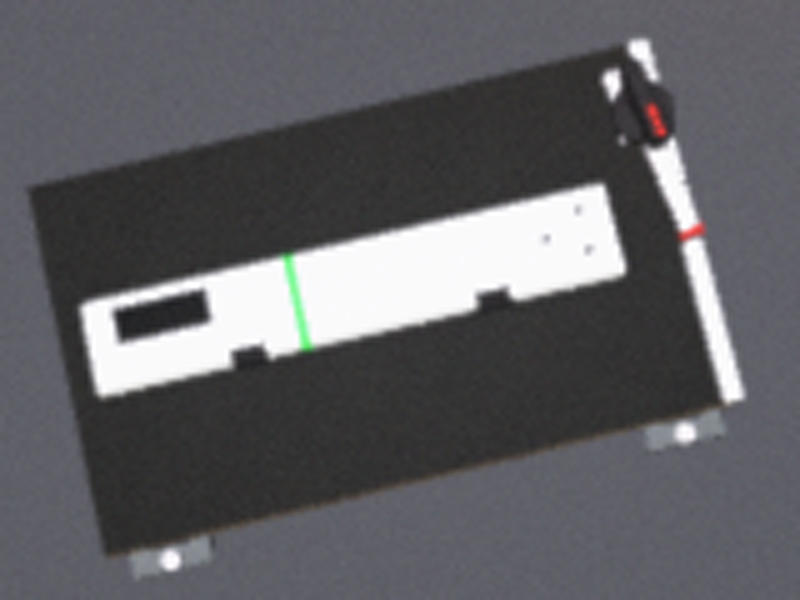

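```bash
cat >m.py <<'E'
from h import *
f=optics.grab_frame('top')
c=lambda u,v:(225+(u+.5)/5-.5,198+(v+.5)/5-.5)
def fit(pts,loc,name):
    P=np.array([ray(f,c(*p),z)[:2] for p,(x,y,z) in zip(pts,loc)]);L=np.array(loc)[:,:2]
    a,b=P-P.mean(0),L-L.mean(0)
    th=np.arctan2((b[:,0]*a[:,1]-b[:,1]*a[:,0]).sum(),(a*b).sum())
    R=np.array([[np.cos(th),-np.sin(th)],[np.sin(th),np.cos(th)]]);t=P.mean(0)-R@L.mean(0)
    print(name,np.degrees(th),t,'res mm',np.round((P-L@R.T-t)*1e3,1).tolist());return R,t
R,t=fit([(30,187),(106,555),(650,40),(745,400)],[(.1,.17,.08),(-.1,.17,.08),(.1,-.17,.08),(-.1,-.17,.08)],'plat')
print('pivot',R@[.057,-.156]+t,'edge',R@[0,-.17]+t)
Ra,ta=fit([(80,300),(98,397),(604,184),(626,270)],[(.025,.14,.093),(-.025,.14,.09),(.025,-.14,.093),(-.025,-.14,.09)],'ail')
print('ail in plat',R.T@(ta-t),'mark',Ra@[0,.03]+ta)
for p in[(288,255),(307,350)]:print('line',R.T@(ray(f,c(*p),.095)[:2]-t))
print('knob top', ray(f,c(640,95),.131))
s=ctrl.read_state();print(s['tcp_pos'])
E
python3 m.py
```

```text
plat 9.2072778180407 [0.50566883 0.03032098] res mm [[-0.4, 0.3], [0.0, 0.4], [0.5, -0.7], [-0.2, -0.1]]
pivot [ 0.58689547 -0.11454874] edge [ 0.53286995 -0.13748873]
ail 8.75639288997765 [0.50736963 0.04585157] res mm [[0.7, 0.3], [-1.0, 1.2], [-1.5, -0.8], [1.7, -0.8]]
ail in plat [0.00416388 0.01505835] mark [0.50280262 0.0755019 ]
line [0.02827114 0.044395  ]
line [-0.02291355  0.04578716]
knob top [ 0.58904419 -0.10949684  0.131     ]
[0.18450732 0.59693519 0.30338846]
```

```bash
cat >go.py <<'E'
import sys,numpy as np
from scipy.spatial.transform import Rotation as Ro
from cell import ctrl
# args: x y z yaw(deg of tool y axis, world), tool down
x,y,z,a=map(float,sys.argv[1:5]);s=ctrl.read_state();R=np.array(s['eef_rot'])
a=np.radians(a);ty=np.array([np.cos(a),np.sin(a),0]);tz=np.array([0,0,-1.])
T=np.c_[np.cross(ty,tz),ty,tz]
print('t',round(s['t'],2),'yaw',np.degrees(np.arctan2(R[1,1],R[0,1])).round(1),'F',np.round(s['ft_force'],1),'M',np.round(s['ft_torque'],2),'w',s['width'],'q',np.round(s['qpos'],0))
print('shift',np.round(R.T@(np.array([x,y,z])-s['tcp_pos'])/.5,4),'turn',np.round(Ro.from_matrix(R.T@T).as_rotvec(degrees=True)/45,4))
E
cat >>m.py <<'E'
d=R.T@(ray(f,c(691,233),.093)[:2]-t)-[.057,-.156];print('arm tip rel',d,np.degrees(np.arctan2(-d[1],-d[0])))
E
python3 m.py|tail -1; python3 go.py .587 -.1145 .28 -80.8
```

```text
arm tip rel [-0.06678216 -0.00751468] 6.420217959317571
t 0.2 yaw 72.8 F [-0.2  0.5  0. ] M [ 0.   -0.02  0.01] w 0.08513548327944827 q [-75.  24.  -1.  92.   0.  64.  -3.]
shift [-1.1892 -1.1218  0.0479] turn [-2.0000e-04  1.3000e-03  3.4139e+00]
```

```bash
python3 -m pendant '-0.6 -0.56 0.02 0 0 1 100;-0.6 -0.56 0.02 0 0 1 100;-0.6 -0.56 0.02 0 0 1 100;-0.6 -0.56 0.02 0 0 1 100;-0.6 -0.56 0.02 0 0 1 100;-0.6 -0.56 0.02 0 0 1 100;-0.6 -0.56 0.02 0 0 1 100' 40; python3 go.py .587 -.1145 .28 -75
```

```text
t: 1.08
tcp_pos: [0.3895, 0.2383, 0.294]
eef_rot: [[-0.464, 0.886, 0.0], [0.886, 0.464, 0.0], [-0.0, 0.0, -1.0]]
ft_force: [0.1, 0.3, -0.2]
width: 0.0854
t 1.07 yaw 27.7 F [ 0.1  0.3 -0.2] M [ 0.04 -0.05  0.04] w 0.08539452239649149 q [-53.   7.  19. 117.  -3.  57.  -5.]
shift [-0.8082  0.0221  0.028 ] turn [ 2.0000e-04 -2.0000e-04  2.2816e+00]
```

```bash
python3 -m pendant '-0.8 0.022 0.028 0 0 1 100;-0.8 0.022 0.028 0 0 1 100;-0.8 0.022 0.028 0 0 1 100;-0.8 0.022 0.028 0 0 1 100;-0.8 0.022 0.028 0 0 1 100;-0.8 0.022 0.028 0 0 1 100;-0.8 0.022 0.028 0 0 1 100;-0.8 0.022 0.028 0 0 1 100' ; python3 go.py .587 -.1145 .23 -75
```

```text
t: 2.08
tcp_pos: [0.5851, -0.1097, 0.2794]
eef_rot: [[0.298, 0.955, -0.001], [0.955, -0.298, -0.001], [-0.001, -0.0, -1.0]]
ft_force: [-0.1, 0.9, -0.2]
width: 0.0853
t 2.08 yaw -17.3 F [-0.1  0.9 -0.2] M [-0.   -0.04 -0.04] w 0.0852891694398392 q [-20.  26.  36.  99. -17.  61.   5.]
shift [-0.0079  0.0066  0.0989] turn [5.0000e-04 1.8000e-03 1.2813e+00]
```

```bash
python3 -m pendant '-0.008 0.007 0.05 0 0 1 60;-0.008 0.007 0.05 0 0 1 60;-0.008 0.007 0.05 0 0 1 60;-0.008 0.007 0.05 0 0 1 60;-0.008 0.007 0.05 0 0 1 60' ; python3 go.py .587 -.1145 .23 -75
```

```text
t: 2.7
tcp_pos: [0.5869, -0.1112, 0.2548]
eef_rot: [[0.884, 0.467, -0.0], [0.467, -0.884, 0.0], [-0.0, -0.0, -1.0]]
ft_force: [0.4, -0.3, -0.8]
width: 0.0515
t 2.7 yaw -62.1 F [ 0.4 -0.3 -0.8] M [-0.03  0.03  0.  ] w 0.05147935837358076 q [-26.  30.  46. 100. -25.  60. -33.]
shift [-0.0029  0.0059  0.0496] turn [-0.0004  0.0004  0.2857]
```

```bash
python3 -m pendant '-0.003 0.006 0.05 0 0 0.286 60;-0.003 0.006 0.05 0 0 0.286 60;-0.003 0.006 0.05 0 0 0.286 60' ; python3 go.py .587 -.1145 .183 -75;  python3 - <<'E'
from h import *
import cv2
a=optics.grab_frame('top')['img'][170:320,250:450,::-1]
b=optics.grab_frame('scene')['img'][190:340,220:420,::-1]
cv2.imwrite('pics/c1.png',cv2.resize(np.hstack([a,b]),None,fx=2,fy=2,interpolation=cv2.INTER_CUBIC))
E
```

```text
t: 3.08
tcp_pos: [0.5873, -0.1156, 0.2306]
eef_rot: [[0.965, 0.263, 0.0], [0.263, -0.965, -0.0], [0.0, 0.0, -1.0]]
ft_force: [-0.0, -0.3, 0.1]
width: 0.0513
t 3.08 yaw -74.8 F [-0.  -0.3  0.1] M [-0.01 -0.02  0.01] w 0.05127004741201077 q [-26.  33.  47. 101. -28.  58. -43.]
shift [-0.     -0.0023  0.0951] turn [ 0.0003 -0.0002  0.005 ]
```

View pics/c1.png

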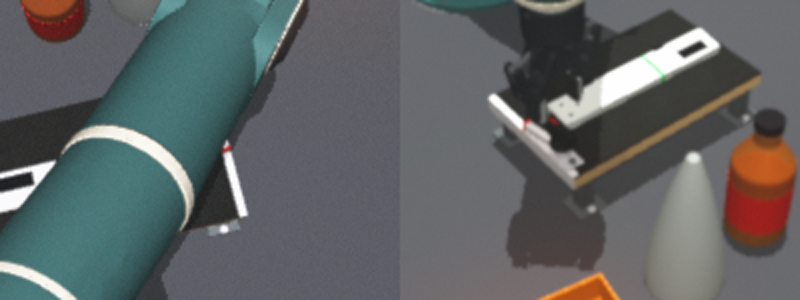

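The arm hides the knob from the top. In the scene crop the fingers hang over the knob (about 550,110) and the arm is clear of the bottles. Descending and gripping.

```bash
python3 -m pendant '0 -0.002 0.095 0 0 0 60;0 -0.002 0.095 0 0 0 60;0 -0.002 0.095 0 0 0 60;0 -0.002 0.095 0 0 0 0;0 -0.002 0.095 0 0 0 0;0 -0.002 0.095 0 0 0 0;0 -0.002 0.095 0 0 0 0;0 -0.002 0.095 0 0 0 0' 40; python3 go.py .587 -.1145 .183 -75
```

```text
t: 4.18
tcp_pos: [0.5871, -0.113, 0.1836]
eef_rot: [[0.966, 0.26, -0.0], [0.26, -0.966, 0.003], [0.001, -0.003, -1.0]]
ft_force: [-9.7, 14.1, 20.8]
width: 0.0109
t 4.17 yaw -74.9 F [-9.7 14.1 20.8] M [2.96 2.   0.03] w 0.010932100751577294 q [-25.  37.  45. 103. -32.  54. -41.]
shift [-0.001   0.0029  0.0011] turn [-0.0043 -0.001   0.0015]
```

```bash
python3 -m pendant '-0.001 -0.004 -0.006 0 0 0 0;-0.001 -0.004 -0.006 0 0 -0.2 0;-0.001 -0.004 -0.006 0 0 -0.4 0;-0.001 -0.004 -0.006 0 0 -0.6 0;-0.001 -0.004 -0.006 0 0 -0.8 0;-0.001 -0.004 -0.006 0 0 -1 0;-0.001 -0.004 -0.006 0 0 -1 0'; python3 go.py .587 -.1125 .186 5
```

```text
t: 5.05
tcp_pos: [0.5867, -0.1132, 0.1845]
eef_rot: [[0.498, 0.867, 0.002], [0.867, -0.498, -0.001], [-0.0, 0.002, -1.0]]
ft_force: [19.7, -5.2, -35.4]
width: 0.0109
t 5.05 yaw -29.9 F [ 19.7  -5.2 -35.4] M [-1.21 -4.17 -0.02] w 0.010869663005745106 q [-17.  33.  34. 103. -23.  51.  -3.]
shift [ 0.0015 -0.0001 -0.003 ] turn [ 0.0028  0.0014 -0.7752]
```

```bash
python3 -m pendant '0.001 0.0017 0.0038 0 0 0 0;0.001 0.0017 0.0038 0 0 -0.2 0;0.001 0.0017 0.0038 0 0 -0.4 0;0.001 0.0017 0.0038 0 0 -0.6 0;0.001 0.0017 0.0038 0 0 -0.8 0;0.001 0.0017 0.0038 0 0 -0.83 0;0.001 0.0017 0.0038 0 0 -0.83 0'; python3 go.py .587 -.1125 .23 5
```

```text
t: 5.92
tcp_pos: [0.5878, -0.1136, 0.1843]
eef_rot: [[-0.126, 0.992, 0.003], [0.992, 0.126, -0.001], [-0.001, 0.003, -1.0]]
ft_force: [7.3, -1.5, -3.9]
width: 0.0111
t 5.92 yaw 7.3 F [ 7.3 -1.5 -3.9] M [-0.48 -1.43 -0.87] w 0.011112013696101682 q [-11.  31.  25. 103. -17.  50.  29.]
shift [ 0.0022 -0.001  -0.0914] turn [0.0034 0.0012 0.0501]
```

End stop felt (−0.87 N m). Release and look.

```bash
python3 -m pendant '0 0 0 0 0 0 50;0 0 0 0 0 0 50;0 0 0 0 0 0 50;0 0 -0.06 0 0 0 60;0 0 -0.15 0 0 0 90;0 0 -0.15 0 0 0 90;0 0.0 -0.15 0 0 0 90'; cat > ap.py <<'E'
import numpy as np
th=np.radians(9.2);R=np.array([[np.cos(th),-np.sin(th)],[np.sin(th),np.cos(th)]])
print(R@[.004,.115]+[.5057,.0303],'final',R@[.004,-.1]+[.5057,.0303])
E
python3 ap.py; python3 go.py .4913 .1444 .255 8.8
```

```text
t: 6.8
tcp_pos: [0.5867, -0.1129, 0.2582]
eef_rot: [[-0.127, 0.992, -0.0], [0.992, 0.127, 0.0], [0.0, -0.0, -1.0]]
ft_force: [-0.3, 0.6, -0.2]
width: 0.077
[0.49126221 0.1444602 ] final [ 0.52563666 -0.0677741 ]
t 6.8 yaw 7.3 F [-0.3  0.6 -0.2] M [-0.05 -0.01 -0.01] w 0.0770159567033762 q [-13.  26.  27. 100. -13.  58.  27.]
shift [ 0.5347 -0.1237  0.0066] turn [-0.0002 -0.0002 -0.033 ]
```

```bash
python3 -m pendant '0.535 -0.124 0 0 0 -0.033 100;0.535 -0.124 0 0 0 -0.033 100;0.535 -0.124 0 0 0 -0.033 100;0.535 -0.124 0 0 0 -0.033 100;0.535 -0.124 0 0 0 -0.033 100;0.535 -0.124 0 0 0 -0.033 100;0.535 -0.124 0 0 0 -0.033 100'; python3 go.py .4913 .1444 .2 8.8; python3 - <<'E'
from h import *
import cv2
a=optics.grab_frame('top')['img'][190:340,220:400,::-1]
b=optics.grab_frame('scene')['img'][190:340,250:430,::-1]
cv2.imwrite('pics/c2.png',cv2.resize(np.hstack([a,b]),None,fx=2.22,fy=3,interpolation=cv2.INTER_CUBIC))
E
```

```text
t: 7.68
tcp_pos: [0.4915, 0.1435, 0.258]
eef_rot: [[-0.152, 0.988, -0.001], [0.988, 0.152, -0.001], [-0.001, -0.001, -1.0]]
ft_force: [-0.2, -0.4, -0.2]
width: 0.0852
t 7.67 yaw 8.7 F [-0.2 -0.4 -0.2] M [-0.06 -0.01 -0.02] w 0.08520784734233584 q [-39.  16.  23. 112.  -8.  54.  -4.]
shift [1.90e-03 1.00e-04 1.16e-01] turn [-0.001   0.0009 -0.0013]
```

View pics/c2.png

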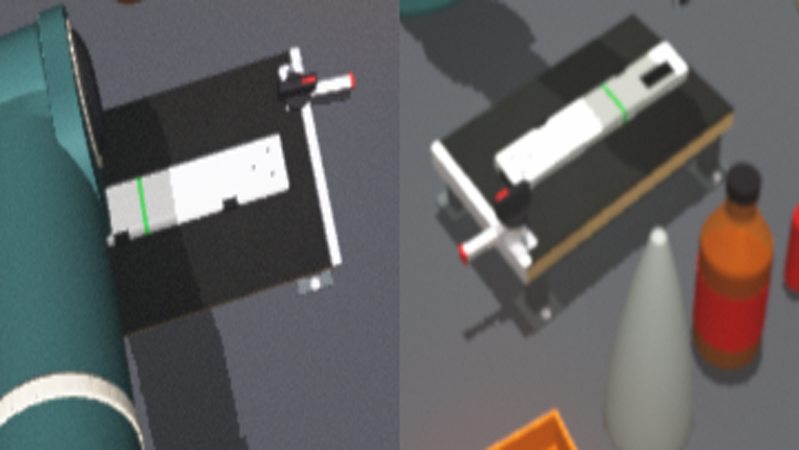

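The stop arm points outward beside the way. Aileron undisturbed. Descend over its inner end.

```bash
python3 -m pendant '0.002 0 0.1 0 0 0 100;0.002 0 0.19 0 0 0 100;0.002 0 0.207 0 0 0 100;0.002 0 0.207 0 0 0 100;0.002 0 0.207 0 0 0 50;0.002 0 0.207 0 0 0 50;0.002 0 0.207 0 0 0 50;0.002 0 0.207 0 0 0 50;0.002 0 0.207 0 0 0 50' 40; python3 go.py .5255 -.0678 .154 9.2
```

```text
t: 8.9
tcp_pos: [0.4918, 0.1456, 0.1564]
eef_rot: [[-0.153, 0.988, 0.002], [0.988, 0.153, 0.001], [0.001, 0.002, -1.0]]
ft_force: [-2.9, -1.1, 12.7]
width: 0.0486
t 8.9 yaw 8.8 F [-2.9 -1.1 12.7] M [-0.19  0.72 -0.06] w 0.04864600249907637 q [-36.  25.  20. 116. -13.  41.   0.]
shift [-0.4321  0.0013  0.0045] turn [ 0.0025 -0.0009 -0.0092]
```

```bash
python3 -m pendant '0 0 0 0 0 0 0;0 0 0 0 0 0 0;-0.03 0 0 0 0 -0.005 0;-0.08 0 0 0 0 -0.01 0;-0.13 0 0 0 0 -0.01 0;-0.18 0 0 0 0 -0.01 0;-0.23 0 0 0 0 -0.01 0;-0.28 0.001 0 0 0 -0.01 0;-0.31 0.001 0 0 0 -0.01 0;-0.31 0.001 0 0 0 -0.01 0' 50; python3 go.py .5255 -.0678 .154 9.2;python3 - <<'E'
from h import *
import cv2
a=optics.grab_frame('top')['img'][190:320,230:430,::-1]
b=optics.grab_frame('scene')['img'][170:300,220:420,::-1]
cv2.imwrite('pics/c3.png',cv2.resize(np.vstack([a,b]),None,fx=4,fy=2.3,interpolation=cv2.INTER_CUBIC))
E
```

```text
t: 10.15
tcp_pos: [0.5165, -0.009, 0.1565]
eef_rot: [[-0.159, 0.987, 0.003], [0.987, 0.159, -0.0], [-0.001, 0.003, -1.0]]
ft_force: [0.5, -7.3, 11.2]
width: 0.048
t 10.15 yaw 9.2 F [ 0.5 -7.3 11.2] M [-1.62 -0.01  0.01] w 0.048028412058542025 q [-20.  26.  21. 115. -14.  41.  19.]
shift [-0.1189 -0.001   0.0051] turn [ 0.0039  0.001  -0.0011]
```

View pics/c3.png

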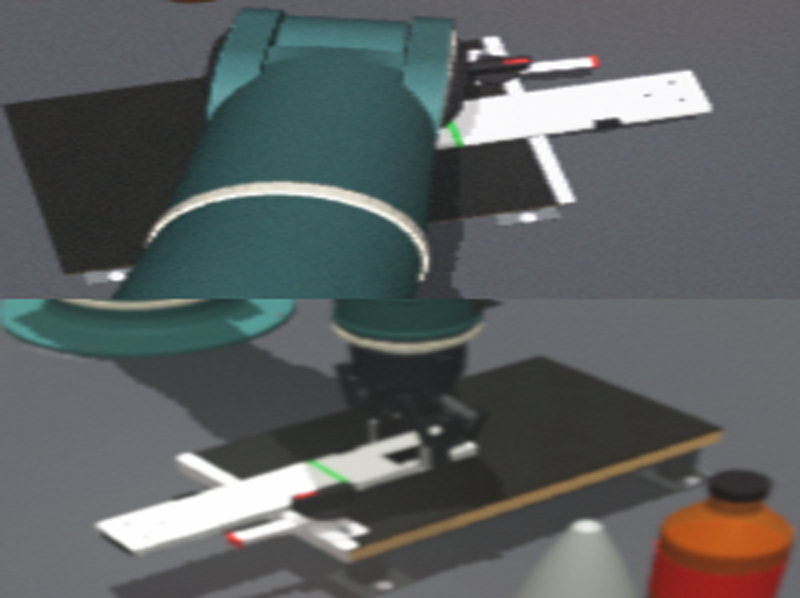

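```bash
python3 -m pendant '-0.05 0 0 0 0 0 0;-0.09 0 0 0 0 0 0;-0.11 0 0 0 0 0 0;-0.11 0 0 0 0 0 0;-0.11 0 0 0 0 0 0' ; python3 go.py .5255 -.0678 .154 9.2
cat >g.py <<'E'
from h import *
import sys
th=np.radians(9.21);R=np.array([[np.cos(th),-np.sin(th)],[np.sin(th),np.cos(th)]]);t=np.array([.50567,.03032])
s=ctrl.read_state();print('tcp plat',R.T@(s['tcp_pos'][:2]-t))
out=[]
for n in('top','scene'):
    f=optics.grab_frame(n);im=f['img'].astype(int)
    m=(im[...,1]-np.maximum(im[...,0],im[...,2]))>50
    u0,v0=proj(f,[*(R@[0,-.16]+t),.095])[0]
    v,u=np.nonzero(m);k=np.hypot(u-u0,v-v0)<45;u,v=u[k],v[k]
    P=np.array([R.T@(ray(f,p,.0955)[:2]-t) for p in zip(u,v)])
    print(n,k.sum(),P.mean(0),P.min(0),P.max(0))
    g=f['img'].copy()
    c0,c1=int(u0)-50,int(v0)-37
    # edge line overlay points in plat frame
    b=cv2.resize(g[c1:c1+75,c0:c0+100,::-1],None,fx=4,fy=4,interpolation=cv2.INTER_CUBIC)
    for x in(-.09,-.05,.04,.095):
        q=(proj(f,[*(R@[x,-.17]+t),.08])[0]-[c0,c1]+.5)*4-.5;cv2.circle(b,tuple(int(i) for i in q),2,(255,0,255),-1)
    out.append(b)
cv2.imwrite(sys.argv[1],np.hstack(out))
E
python3 g.py pics/c4.png
```

```text
t: 10.88
tcp_pos: [0.5253, -0.0624, 0.1565]
eef_rot: [[-0.16, 0.987, 0.003], [0.987, 0.16, -0.0], [-0.001, 0.003, -1.0]]
ft_force: [-0.1, -1.4, 10.8]
width: 0.0486
t 10.88 yaw 9.2 F [-0.1 -1.4 10.8] M [-0.46  0.06 -0.04] w 0.048617667168019615 q [-14.  27.  22. 114. -14.  42.  25.]
shift [-0.0107 -0.0013  0.0051] turn [0.0038 0.0009 0.0004]
tcp plat [ 0.00449634 -0.09467521]
top 7 [-0.01770915 -0.16561613] [-0.02137189 -0.16755374] [-0.01302792 -0.16365516]
scene 37 [ 0.00997839 -0.16633349] [-0.01788434 -0.17315628] [ 0.0385384  -0.16101522]
```

View pics/c4.png

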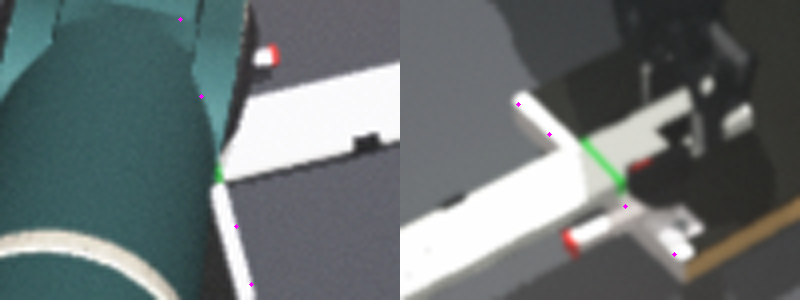

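```bash
python3 -m pendant '-0.0045 0 0 0 0 0 0;-0.0085 0 0 0 0 0 0;-0.0085 0 0 0 0 0 0;-0.0085 0 0 0 0 0 0;-0.0085 0 0 0 0 0 0' ; python3 go.py .5255 -.0678 .154 9.2
python3 g.py pics/c5.png
```

```text
t: 11.6
tcp_pos: [0.5258, -0.0648, 0.1565]
eef_rot: [[-0.162, 0.987, 0.002], [0.987, 0.162, 0.002], [0.001, 0.002, -1.0]]
ft_force: [-2.0, 9.0, 15.0]
width: 0.048
t 11.6 yaw 9.3 F [-2.  9. 15.] M [ 1.98  0.57 -0.05] w 0.048032284931907115 q [-14.  27.  22. 113. -14.  42.  26.]
shift [-0.0058 -0.0016  0.005 ] turn [ 0.0031 -0.0018  0.0026]
tcp plat [ 0.00465044 -0.09711908]
top 3 [-0.01814657 -0.16794775] [-0.01941684 -0.16941538] [-0.01622383 -0.16687414]
scene 35 [ 0.01277539 -0.16867515] [-0.01626031 -0.17532091] [ 0.03998491 -0.16538939]
```

View pics/c5.png

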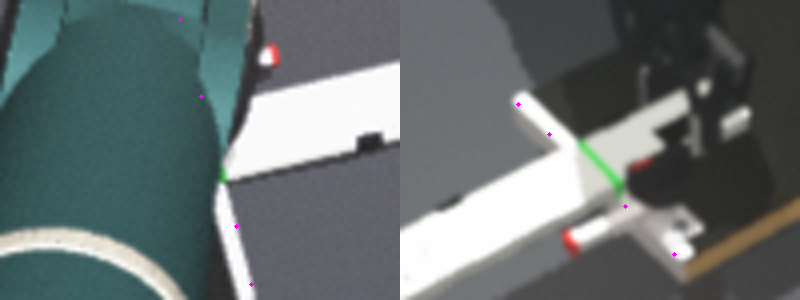

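```bash
python3 -m pendant '-0.004 0 0 0 0 0 0;-0.004 0 0 0 0 0 0;-0.004 0 0 0 0 0 0;-0.004 0 0 0 0 0 0' ; python3 go.py .5255 -.0678 .154 9.2
python3 g.py pics/c6.png
```

```text
t: 12.2
tcp_pos: [0.5262, -0.0667, 0.1565]
eef_rot: [[-0.162, 0.987, 0.002], [0.987, 0.162, 0.002], [0.001, 0.003, -1.0]]
ft_force: [-1.7, 9.3, 14.4]
width: 0.0483
t 12.2 yaw 9.3 F [-1.7  9.3 14.4] M [ 2.05  0.5  -0.06] w 0.04829534281985365 q [-13.  27.  22. 113. -14.  42.  26.]
shift [-0.0019 -0.0017  0.005 ] turn [ 0.0033 -0.0018  0.0027]
tcp plat [ 0.00471972 -0.09909834]
top 5 [-0.01760359 -0.17097687] [-0.02003466 -0.17263861] [-0.01426458 -0.16941538]
scene 37 [ 0.01151385 -0.17062895] [-0.01626031 -0.17736972] [ 0.03998491 -0.16538939]
```

```bash
python3 - <<'E'
from h import *
b=optics.grab_frame('scene')['img'][100:360,100:480,::-1]
cv2.imwrite('pics/c7.png',cv2.resize(b,None,fx=2.1,fy=2.1,interpolation=cv2.INTER_CUBIC))
E
```

```text
(no output)
```

View pics/c7.png

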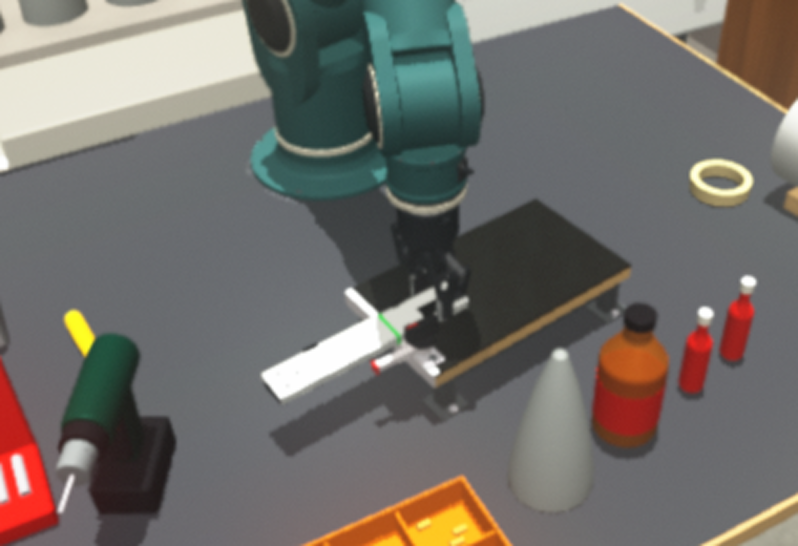

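The green line (about 390,327) lies over the nosing and the aileron is flat in the grip. The stop points outward and the other things stand where they were. Handing in.

```bash
python3 -c "
from cell import order,ctrl
print(order.close_job());s=ctrl.read_state();print(s['t'],s['ft_force'],s['width'])"
```

```text
the job is handed in; nothing more can be done
None
the job is handed in; nothing more can be done
```

I turned the knob anticlockwise to its end stop and slid the aileron straight out. I handed the job in after about 12 s, with the aileron still gripped and held lightly down on the platform.

- **Stop:** I felt the end stop at about −0.87 N m. Later pictures show the arm pointing outward, clear of the aileron's way; I did not measure its angle again.
- **Green line:** three checks put it 0.4 to 1.0 mm outside the edge: the top camera (only 5 pixels visible), the scene camera, and reckoning from the gripper's position. The cameras are only good to about 2 mm.
- **Hold:** the last reading was about 14 N downward and 9 N sideways, with the fingers 48 mm apart.
- **Other things:** in the last picture the aileron looks flat, and the bottles, cone, drill, tape and screwdriver look unmoved, judged by eye.
- **Forces:** the largest I read was about 41 N at the wrist, upward pull while turning the knob. I only read forces at the end of each move.

The planned last 4 mm slide fell about 2 mm short because of friction, so I made up the rest with one more small move. I could not read the state after handing in, so the final second is unchecked.

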